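Centre the rocking plaster model on the vacuum-forming plate

TASK

The dome-shaped plaster model stands off to one side of the round metal vacuum-forming plate, and the plastic sheet will only seal if the rim of bare plate around it is even. Without gripping or lifting it, nudge the model with light touches of the fingertips low on its side until it stands in the middle of the plate to within 5 mm, upright and still, then take the hand away. It rocks on its rounded underside: do not tip it over or push it off the plate, and leave the other things on the mat alone.

Things in the scene. Friction and masses are not known exactly. Their poses are not given: they have to be found in the camera images.
- model: White plaster dome to be centred, loose, 0.1 kg, 58 mm tall, on the metal plate. Origin: centre of its underside, z up. Radius 13 mm at 1.2 mm height, 19 at 4, 24 (widest) at 9.5, 23.7 at 17, 22.5 at 27, 19.5 at 38, 14.5 at 48 mm. Underside flat to 8 mm radius only, then curving up: pushed (about 1 N) near its widest it slides, pushed in its upper half it rocks or topples. It stops when let go.
- plate_centre (a point): Centre of the upper face of the fixed, level aluminium plate: 48 mm radius (black seal below its edge, 50.5 mm), on a grey pedestal; its brass port and valve, under the plate, reach 62 mm from the axis. The face is 90 mm above the bench, 80 mm above the blue mat. Engraved circle of 32 mm radius and suction holes at 40 mm are concentric. The model starts 20 to 30 mm off it in any direction.
- jar: Bystander: a closed round jar standing on the blue mat, 68 mm across, 70 mm tall. Origin at the centre of its underside.
- thumb_model: Bystander: a small plaster model of a thumb standing on the blue mat, 40 mm across at the foot, 77 mm tall. Origin at the centre of its underside.
- hammer: Bystander: a hammer lying on the blue mat on the far side, its length along its x axis, head to +x.
- wrench: Bystander: a wrench lying on the blue mat on the far side, its length along its x axis.
Mind the look-alikes: they are no part of the job. Leave any yellow look-alike of the model alone.

How it is judged (in metres and radians):
At the end, for the whole second after the job is handed in: The model stands upright (within 3 degrees) and at rest on the plate, its centre within 5 mm of the plate's centre (horizontal distance between model and plate_centre below 0.005 m and angle between model's own z axis and vertical below 0.05 rad and z of model in the frame of plate_centre between -0.002 and 0.002 m and linear speed of model below 0.01 m/s and angular speed of model below 0.1 rad/s); the robot touches nothing.
It fails at once if the model is tipped by more than 20 degrees (angle between model's own z axis and vertical above 0.35 rad).
It fails at once if the model is lifted off the plate (its underside's centre more than 12 mm above it) or falls off it (z of model in the frame of plate_centre above 0.012 m or z of model in the frame of plate_centre below -0.01 m).
It fails at once if the model is knocked along faster than 0.15 m/s (linear speed of model above 0.15 m/s).
It fails at once if the model is gripped or struck: more than 15 N between the robot (fingers or arm) and the model (contact force between any of the fingers, the arm and model above 15 N).
It fails at once if another thing on the mat is moved by more than 15 mm (distance of any of jar, thumb_model, hammer, wrench from where it was at the start of the episode above 0.015 m).
It also fails if it takes over 54 s, if anything falls off the work surface, if the arm or the gripper's body presses on something with over 40 N, if the wrist force passes 120 N, or if a joint passes its speed limit or range.

ROBOT

A 6-joint arm with a two-finger parallel gripper is mounted at the origin on the work surface. World frame = base frame: x ahead of the robot, y to its left, z up, the work surface at z = 0. Lengths are in mm, angles in rad, forces in N, time in s.
With the tool pointing down it reaches from about 325 to 925 mm from the base axis. Payload 3.1 kg.
Tool frame: the origin (TCP) lies at the very end of the fingers, on their centre line; the grasp point (between the pads) lies 19 mm behind it; x points along the fingers, y is the direction in which the jaws open and shut, and the axes are right-handed (so a half turn about x gives the same grasp; the last joint's range is limited). The gripper opens to 85 mm and grips with 20 to 120 N. Pads are 22 mm wide; open, the fingers measure 114 mm over their backs; the gripper's body (76 mm by 85 mm) begins 54 mm behind the grasp point. The pads swing forward as they close: fully open they stand 13 mm farther back than shut.
Start: joints at [-1.22, 0.217, 1.613, -0, 1.311, -0.112], TCP at [279.056, -559.255, 205.6] pointing down, gripper open.
Joint ranges: [-2.75, 2.75], [-0.78, 2.1], [0.31, 2.55], [-1.13, 4.27], [0.13, 2.63], [-2.58, 2.58]. Speed limits (rad/s): [2.79, 2.79, 3.14, 3.14, 3.14, 3.14].

INTERFACE

Orientations are given as a rotation vector (axis times angle).
In Python, from bench import sense, read_camera, calibration, job, models gives the robot as it stands.
- The arm moves only by the tool arm_command, never from a script. Its argument "series" is a list of rows, each an object with "offset": the shift along the tool's x, y, z in units of 0.04 m (1.0 is 0.04 m), a list of three; "angular": the turn, a rotation vector about the tool's x, y, z in units of 30 degrees (1.0 is 30 degrees), a list of three; "fingers": the opening, from -1 (shut) to 1 (fully open). In form: [{"offset": [dx, dy, dz], "angular": [ax, ay, az], "fingers": fingers}, ...]. A call has 1 to 10 rows; each row shifts and turns the commanded pose from where the row before left it, along the tool's axes as they then stand; what a row does not reach is not made up. A row lasts 1/8 s, in which the tool goes at most 62.5 mm and 10.7 degrees, less where a joint would pass 70% of its speed; a pose out of reach is approached as far as the arm can. A call with a number of a shift or a turn outside -1 to 1 is refused whole. A call with a gripper value outside its range is refused whole. The fingers move at their own pace and stop on an object; "force" is the grip in N (left out, the last holds). Time passes only in rows, so rows that do not move let the fingers close. It gives the time, the measured TCP pose, the force and the opening at its end, in the units of the state.
- sense(): the state, without advancing time (a new reading comes with each control period).
- read_camera(name): name is "scene" or "top"; returns the picture (480x640x3 uint8, red, green, blue); there is no depth.
- calibration(name): a dict with "mtx" (3x3 intrinsics, pixels), "extrinsics" (4x4, takes a point from camera to world coordinates). Camera axes: x right, y up, looking along -z (the intrinsics and any distortion apply to the point x, -y, -z); pixel columns grow to the right and rows downward; lengths in mm; the calibration is good to about 2 mm. A picture is of the moment at which its call begins. calibration takes no time and is no camera call.
- job.hand_in(): hands the job in, once; it reports no verdict.
Trained networks look in the newest picture that a camera, given by its name, has taken for a name from the list of things; names that differ only in an ending like _2 or _b are one class to them, and where a whole thing is asked for, a point or a joint stands for the part that bears it (a point fixed in the world has none). Each returns a list of dicts, best first, with "p" (0 to 1); they miss things now and then, are a little off and sometimes report something else, mostly with a low value. They report only what shows in the picture. A call takes as long as a camera call. They do not tell look-alikes from the thing itself.
- models.cut_out(camera, name): "mask" (480x640 bool, what is visible of it) and "bbox" ([centre column, centre row, width, height] in pixels, round what is visible of it).
- models.landmark_of(camera, name): "xy" ([column, row] in pixels: a listed point, or the origin of a listed thing).
The state is a dict: "clock": time; "joint_positions": joint angles; "qvel": joint speeds; "tau": joint torques, N m; "position": TCP position; "tool_rot": TCP orientation; "wrist_force": force on the tool from outside, world axes, zero at the start; "wrist_torque": the same for the moment, N m; "finger_gap": opening from 0.0 (shut) to 1.0 (fully open).
Only numpy, scipy, OpenCV 4.12 (cv2) and the standard library are available. Lean on these libraries where they do the work, as an engineer would, in place of code of your own. Each camera call takes 0.05 s, during which the arm holds its last target. There are 200 camera calls.

## Working session

There is one attempt and no reset: what is moved stays moved. The work goes in short steps, Python scripts to look and compute and a tool call to move; the robot and the scene stay as the last step left them, time stands still between calls to the robot, and variables do not carry over. Pictures are saved under pics/ and viewed, about 8 in all and at most 12, crops included, and the job is handed in when it is done.

Besides the shell and the picture viewer there is one more tool, called after "Emit:" as name([rows], argument=value, ...), one row to a line, values as JSON. arm_command: Moves the arm, as the interface text tells. Its arguments: {"type":"object","properties":{"series":{"type":"array","items":{"type":"object","properties":{"offset":{"type":"array","items":{"type":"number"}},"angular":{"type":"array","items":{"type":"number"}},"fingers":{"type":"number"}}}},"force":{"type":"number"}},"required":["series"]}

```bash
mkdir -p pics; cat > h.py <<'E'
import numpy as np, cv2
from bench import sense, read_camera, calibration, job, models
def proj(c,P):
    k=calibration(c);T=np.linalg.inv(np.array(k["extrinsics"]));p=T[:3,:3]@np.array(P,float)+T[:3,3]
    q=np.array(k["mtx"])@[p[0],-p[1],-p[2]];return q[:2]/q[2]
def ray(c,uv,z):
    k=calibration(c);E=np.array(k["extrinsics"]);d=np.linalg.inv(np.array(k["mtx"]))@[uv[0],uv[1],1]
    d=E[:3,:3]@[d[0],-d[1],-d[2]];o=E[:3,3];return o+d*(z-o[2])/d[2]
def save(c,n,box=None,s=1):
    im=read_camera(c)
    if box: im=im[box[1]:box[3],box[0]:box[2]]
    cv2.imwrite("pics/"+n,cv2.resize(im[:,:,::-1],None,fx=s,fy=s,interpolation=cv2.INTER_CUBIC))
E
python3 - <<'E'
from h import *
s=sense();print(s)
for c in("scene","top"):
    k=calibration(c);print(c,{a:np.round(b,3).tolist() if not isinstance(b,str) else b for a,b in k.items()})
    save(c,c+"0.png")
    for n in("model","plate_centre","jar","thumb_model"):
        for m in models.landmark_of(c,n)[:3]: print(c,n,np.round(m["xy"],1),round(m["p"],2),np.round(ray(c,m["xy"],90 if n in("model","plate_centre") else 10),1))
E
```

```text
{'clock': 0.0, 'joint_positions': array([-1.22019849e+00,  2.17747505e-01,  1.61494220e+00,  1.74329605e-05,
        1.31131679e+00, -1.12202679e-01]), 'qvel': array([ 9.56360891e-05,  1.14011037e-03,  1.67753612e-03,  4.26947118e-04,
       -3.18859926e-04,  2.78085496e-04]), 'tau': array([ 7.58215610e-04, -3.96846557e+01, -3.03851902e+01, -1.40542484e-04,
        9.58274177e-03,  1.93991937e-06]), 'position': array([ 278.75191109, -558.40433807,  204.26827731]), 'tool_rot': array([ 1.96466158,  0.4653961 , -1.96520728]), 'wrist_force': array([ 0.40571674,  0.70071464, -0.06720081]), 'wrist_torque': array([ 0.03437883, -0.02627221,  0.08226638]), 'finger_gap': 0.9998242747142047}
scene {'mtx': [[504.896, 0.0, 318.389], [0.0, 504.896, 240.393], [0.0, 0.0, 1.0]], 'extrinsics': [[0.57, -0.538, 0.622, 1146.149], [0.822, 0.381, -0.423, -407.41], [-0.01, 0.752, 0.659, 749.174], [0.0, 0.0, 0.0, 1.0]]}
scene model [333.1 222.9] 0.83 [497.3  71.7  90. ]
scene model [332.1 176.9] 0.59 [360.1 168.4  90. ]
scene plate_centre [343.7 218.3] 0.75 [497.8  98.5  90. ]
scene jar [400.3 209.9] 0.75 [471.6 288.8  10. ]
scene thumb_model [170.2 293.6] 0.57 [ 410.6 -264.9   10. ]
top {'mtx': [[436.342, 0.0, 313.663], [0.0, 436.342, 235.147], [0.0, 0.0, 1.0]], 'extrinsics': [[-0.009, 0.998, -0.067, 454.034], [-1.0, -0.008, 0.02, 19.318], [0.019, 0.067, 0.998, 985.308], [0.0, 0.0, 0.0, 1.0]]}
top model [201.1 358.8] 0.87 [266.9 229.9  90. ]
top model [276.8 241.8] 0.83 [500.9  77.2  90. ]
top plate_centre [270.2 241.8] 0.86 [501.   90.7  90. ]
top jar [182.7 256.8] 0.6 [473.5 291.1  10. ]
top thumb_model [430.1 285.6] 0.69 [ 404.2 -259.3   10. ]
```

View pics/scene0.png

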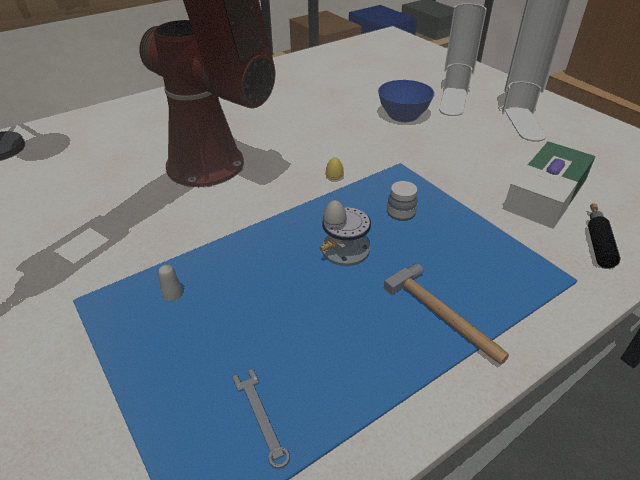

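View pics/top0.png

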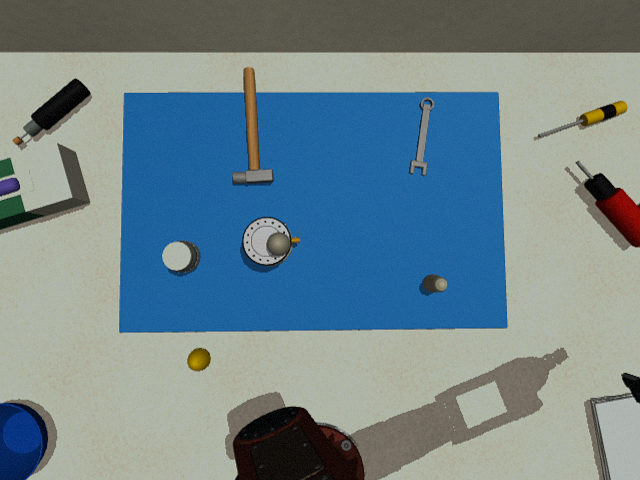

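Scene view: white dome at about (335,213) stands on the plate (346,224). The yellow egg at (335,168), or (199,359) from the top, is on the bench off the mat. The target is therefore the white one, at (278,243) in the top view. I'll confirm it in an enlarged crop and fit the plate and model outlines.

```bash
python3 - <<'E'
from h import *
a=read_camera("scene")[185:270,305:385];b=read_camera("top")[205:285,230:310]
f=lambda i:cv2.resize(i[:,:,::-1],(400,int(400*i.shape[0]/i.shape[1])),interpolation=cv2.INTER_CUBIC)
A,B=f(a),f(b);B=np.pad(B,((0,A.shape[0]-B.shape[0]),(0,0),(0,0)))
cv2.imwrite("pics/crop1.png",np.hstack([A,B]))
for c in("scene","top"):
    for m in models.cut_out(c,"model")[:3]:
        M=m["mask"];v,u=np.nonzero(M);print(c,round(m["p"],2),np.round(m["bbox"],1),M.sum(),u.mean().round(2),v.mean().round(2))
E
```

```text
scene 0.89 [335.7 168.4  20.8  26.5] 366 334.3 168.54
scene 0.59 [335.8 216.4  29.3  30.9] 506 334.49 214.34
top 0.72 [279.1 244.2  22.6  18.4] 384 277.95 243.94
top 0.68 [198.2 359.6  22.8  23.1] 426 198.38 359.38
```

View pics/crop1.png

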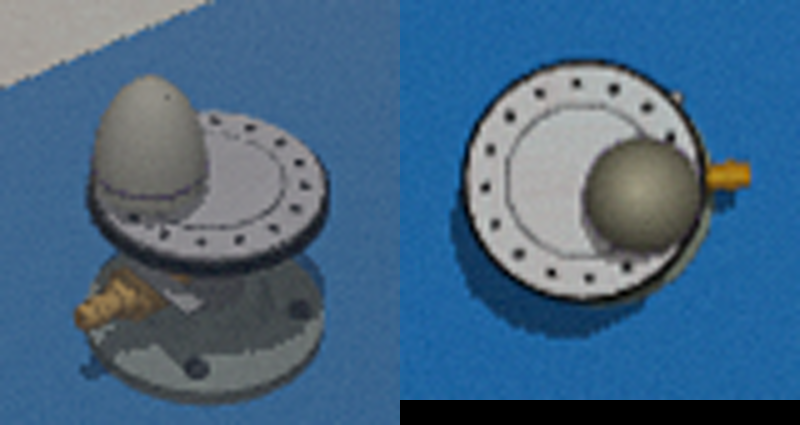

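The crop confirms the white dome on the plate. In the top view it stands towards the brass port (world −y), with its centre near crop (642,195) and the plate centre near (584,181). Next I fit both outlines sub-pixel in each camera.

```bash
cat >> h.py <<'E'
from scipy.optimize import minimize
PR=[(13,1.2),(19,4),(24,9.5),(23.7,17),(22.5,27),(19.5,38),(14.5,48),(9,54.5),(4,57.5)]
TH=np.linspace(0,2*np.pi,120,endpoint=False)
def samp(im,p): return cv2.remap(im,p[:,0].astype(np.float32).reshape(-1,1),p[:,1].astype(np.float32).reshape(-1,1),cv2.INTER_LINEAR)[:,0].astype(float)
def circ(c,x,y,r,z): return np.array([proj(c,(x+r*np.cos(t),y+r*np.sin(t),z)) for t in TH[::2]])
def hull(c,x,y,s=0):
    h=cv2.convexHull(np.vstack([circ(c,x,y,r,90+z) for r,z in PR]).astype(np.float32))[:,0]
    d=np.vstack([h,h[:1]]);L=np.r_[0,np.cumsum(np.linalg.norm(np.diff(d,axis=0),axis=1))]
    t=np.linspace(0,L[-1],100,endpoint=False);P=np.c_[np.interp(t,L,d[:,0]),np.interp(t,L,d[:,1])]
    n=P-P.mean(0);T=np.roll(P,-1,0)-np.roll(P,1,0);N=np.c_[T[:,1],-T[:,0]];N/=np.linalg.norm(N,axis=1)[:,None]+1e-9
    N*=np.sign((N*n).sum(1))[:,None];return P+N*s
def grid(f,p0,R,st):
    best=None
    for rr,ss in((R,st),(st,st/4),(st/2,st/8)):
        g=np.arange(-rr,rr+1e-6,ss);v=[(f((p0[0]+a,p0[1]+b)),p0[0]+a,p0[1]+b) for a in g for b in g];best=max(v);p0=best[1:]
    return np.array(p0),best[0]
def fit_plate(c,im,p0,R=8):
    g=im.astype(np.float32)
    def f(p):
        i=samp(g[:,:,0],circ(c,*p,46.3,90));o=samp(g[:,:,0],circ(c,*p,49.7,90));return np.clip(i-o,-40,60).mean()
    return grid(f,p0,R,2)
def fit_model(c,im,p0,R=8):
    g=cv2.GaussianBlur(im,(3,3),0.5).astype(np.float32)
    def f(p): return np.clip(np.abs(samp(g,hull(c,*p,1.2))-samp(g,hull(c,*p,-1.2))).sum(1),0,90).mean()
    return grid(f,p0,R,2)
E
python3 - <<'E'
from h import *
for c in("scene","top"):
    im=read_camera(c);P,s=fit_plate(c,im,(500,93));M,q=fit_model(c,im,(499,69),10)
    print(c,"plate",P,round(s,1),"model",M,round(q,1),"off",M-P,np.hypot(*(M-P)))
    v=im[:,:,::-1].copy();k=6;u0=np.round(proj(c,(*P,90))).astype(int)-[35,40]
    v=cv2.resize(v[u0[1]:u0[1]+75,u0[0]:u0[0]+66],None,fx=k,fy=k,interpolation=cv2.INTER_CUBIC)
    for pts,col in((circ(c,*P,48,90),(0,255,0)),(circ(c,*P,32,90),(0,255,255)),(hull(c,*M),(0,0,255))):
        cv2.polylines(v,[np.round((pts-u0+.5)*k).astype(int)],True,col,1)
    a=v if c=="scene" else np.hstack([a,v])
cv2.imwrite("pics/fit1.png",a)
s=sense();from scipy.spatial.transform import Rotation as R
print(R.from_rotvec(s["tool_rot"]).as_matrix().round(3))
E
```

```text
Traceback (most recent call last):
  File "h.py", line 33, in fit_plate
    return grid(f,p0,R,2)
  File "h.py", line 27, in grid
    g=np.arange(-rr,rr+1e-6,ss);v=[(f((p0[0]+a,p0[1]+b)),p0[0]+a,p0[1]+b) for a in g for b in g];best=max(v);p0=best[1:]
                                    ~^^^^^^^^^^^^^^^^^^^
  File "h.py", line 32, in f
    i=samp(g[:,:,0],circ(c,*p,46.3,90));o=samp(g[:,:,0],circ(c,*p,49.7,90));return np.clip(i-o,-40,60).mean()
                    ~~~~^^^^^^^^^^^^^^
  File "h.py", line 17, in circ
    def circ(c,x,y,r,z): return np.array([proj(c,(x+r*np.cos(t),y+r*np.sin(t),z)) for t in TH[::2]])
                                          ~~~~^^^^^^^^^^^^^^^^^^^^^^^^^^^^^^^^^^^
  File "h.py", line 4, in proj
    k=calibration(c);T=np.linalg.inv(np.array(k["extrinsics"]));p=T[:3,:3]@np.array(P,float)+T[:3,3]
ValueError: time passes only in moves, steps and waits
```

```bash
python3 - <<'E'
s=open('h.py').read()
a=s.index("def proj");b=s.index("def ray")
s=s[:a]+'''CAL={}
def cal(c):
    if c not in CAL: k=calibration(c);CAL[c]=(np.array(k["mtx"]),np.linalg.inv(np.array(k["extrinsics"])))
    return CAL[c]
def proj(c,P):
    K,T=cal(c);p=np.array(P,float)@T[:3,:3].T+T[:3,3];q=(p*[1,-1,-1])@K.T;return q[...,:2]/q[...,2:]
'''+s[b:]
a=s.index("def circ");b=s.index("def hull")
s=s[:a]+'''def circ(c,x,y,r,z):
    t=TH[::2];return proj(c,np.c_[x+r*np.cos(t),y+r*np.sin(t),z+0*t])
def show(c,im,P,M,k=6):
    u0=np.round(proj(c,(*P,90))).astype(int)-[35,42]
    v=cv2.resize(im[u0[1]:u0[1]+78,u0[0]:u0[0]+66,::-1],None,fx=k,fy=k,interpolation=cv2.INTER_CUBIC)
    for pts,col in((circ(c,*P,48,90),(0,255,0)),(circ(c,*P,32,90),(0,255,255)),(hull(c,*M),(0,0,255))):
        cv2.polylines(v,[np.round((pts-u0+.5)*k).astype(int)],True,col,1)
    return v
'''+s[b:]
open('h.py','w').write(s)
E
cat > fit.py <<'E'
from h import *
import sys
n=sys.argv[1];m0=[float(a) for a in sys.argv[2:4]];a=[]
for c in("scene","top"):
    im=read_camera(c);P,s=fit_plate(c,im,(500,93));M,q=fit_model(c,im,m0,10)
    print(c,"plate",P,round(s,1),"model",M,round(q,1),"off",M-P,np.hypot(*(M-P)).round(1))
    a.append(show(c,im,P,M))
cv2.imwrite(f"pics/{n}.png",np.hstack(a))
s=sense();print(s["clock"],s["position"].round(1),s["wrist_force"].round(2),s["finger_gap"])
E
time python3 fit.py fit1 499 69
python3 -c "
from h import *
from scipy.spatial.transform import Rotation as R
print(R.from_rotvec(sense()['tool_rot']).as_matrix().round(3))"
```

```text
scene plate [508.  98.] 43.6 model [503.25  70.5 ] 83.0 off [ -4.75 -27.5 ] 27.9
top plate [502.75  99.75] 57.7 model [497.    76.25] 84.3 off [ -5.75 -23.5 ] 24.2
0.85 [ 279.  -559.2  205.6] [-0.75 -0.19  0.71] 1.0015040212288167
[[-0.     0.446 -0.895]
 [-0.    -0.895 -0.446]
 [-1.    -0.     0.   ]]
real	0m6.794s
user	0m3.812s
sys	0m0.177s
```

View pics/fit1.png

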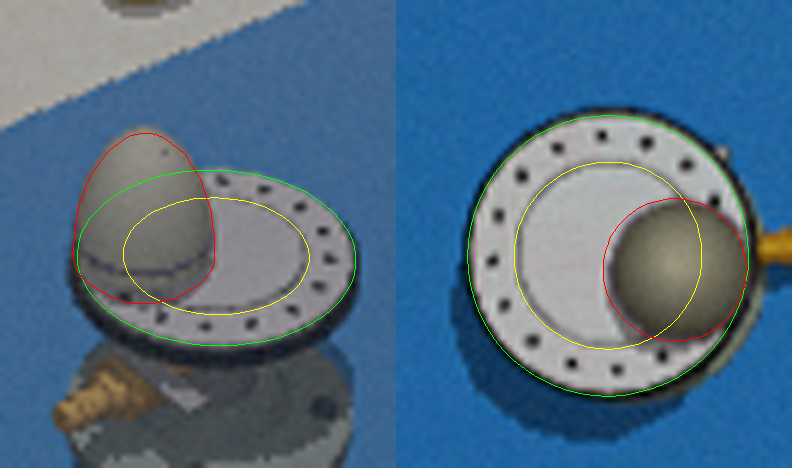

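Both fits lie on the outlines. Allowing for about 0.5 px of shift from the shadow, the model is about (−5, −26) mm from the plate centre, with the plate near (505,99) and the model near (500,73). My plan is to straddle the dome with the open fingers, jaw axis along the push line, and push with one flat pad at about 8 mm height. First the transfer at a safe height.

Emit:
arm_command([
  {"offset":[0,-0.5,-0.5],"angular":[0,0,0],"fingers":1},
  {"offset":[0,-0.8,-0.8],"angular":[0,0,0],"fingers":1},
  {"offset":[0,-0.8,-0.8],"angular":[0,0,0],"fingers":1},
  {"offset":[0,-0.8,-0.8],"angular":[0,0,0],"fingers":1},
  {"offset":[0,-0.8,-0.8],"angular":[0,0,0],"fingers":1},
  {"offset":[0,-0.8,-0.8],"angular":[0,0,0],"fingers":1},
  {"offset":[0,-0.8,-0.8],"angular":[0,0,0],"fingers":1},
  {"offset":[0,-0.8,-0.8],"angular":[0,0,0],"fingers":1},
  {"offset":[0,-0.8,-0.8],"angular":[0,0,0],"fingers":1},
  {"offset":[0,-0.8,-0.8],"angular":[0,0,0],"fingers":1},
])

```text
clock: 2.1
position: [417.6, -144.8, 205.9]
tool_rot: [1.965, 0.462, -1.963]
wrist_force: [0.2, -0.4, 0.3]
finger_gap: 1.0
```

Emit:
arm_command([
  {"offset":[0,-0.8,-0.8],"angular":[0,0,0],"fingers":1},
  {"offset":[0,-0.8,-0.8],"angular":[0,0,0],"fingers":1},
  {"offset":[0,-0.8,-0.8],"angular":[0,0,0],"fingers":1},
  {"offset":[0,-0.8,-0.8],"angular":[0,0,0],"fingers":1},
  {"offset":[0,-0.5,-0.5],"angular":[0,0,0],"fingers":1},
  {"offset":[0,0,0],"angular":[0.32,0,0],"fingers":1},
  {"offset":[0,0,0],"angular":[0.32,0,0],"fingers":1},
  {"offset":[0,0,0],"angular":[0.32,0,0],"fingers":1},
  {"offset":[0,0,0],"angular":[0.31,0,0],"fingers":1},
  {"offset":[0,0,0],"angular":[0,0,0],"fingers":1},
])

```text
clock: 3.35
position: [483.5, 52.4, 205.8]
tool_rot: [-2.116, 0.213, 2.116]
wrist_force: [-0.7, 0.1, -1.2]
finger_gap: 1.003
```

```bash
cat > st.py <<'E'
from h import *
import sys
from scipy.spatial.transform import Rotation as R
s=sense();m=R.from_rotvec(s["tool_rot"]).as_matrix();p=s["position"]
print(s["clock"],p.round(1),"j",s["joint_positions"].round(2),"F",s["wrist_force"].round(2));print(m.round(3))
if len(sys.argv)>3: print("tool units to target",(m.T@(np.array([float(a) for a in sys.argv[1:4]])-p)/40).round(3))
E
python3 st.py 500 73 150
```

```text
3.35 [483.5  52.4 205.8] j [-0.04 -0.08  1.93 -0.    1.29  1.73] F [-0.72  0.11 -1.19]
[[ 0.    -0.199 -0.98 ]
 [-0.    -0.98   0.199]
 [-1.    -0.    -0.   ]]
tool units to target [ 1.394 -0.587 -0.3  ]
```

Emit:
arm_command([
  {"offset":[0,-0.3,-0.15],"angular":[0,0,0],"fingers":1},
  {"offset":[0,-0.29,-0.15],"angular":[0,0,0],"fingers":1},
  {"offset":[0.5,0,0],"angular":[0,0,0],"fingers":1},
  {"offset":[0.3,0,0],"angular":[0,0,0],"fingers":1},
  {"offset":[0,0,0],"angular":[0,0,0],"fingers":1},
])

```text
clock: 3.98
position: [499.0, 73.4, 172.1]
tool_rot: [-2.112, 0.214, 2.119]
wrist_force: [1.1, 0.1, 0.5]
finger_gap: 1.005
```

```bash
python3 - <<'E'
from h import *
a=read_camera("scene")[110:280,260:420];b=read_camera("top")[160:330,190:350]
f=lambda i:cv2.resize(i[:,:,::-1],(400,425),interpolation=cv2.INTER_CUBIC)
cv2.imwrite("pics/above.png",np.hstack([f(a),f(b)]))
E
python3 st.py 500 73 95
```

```text
4.075 [500.2  73.2 173.8] j [ 0.01 -0.01  1.92  0.    1.23  1.78] F [0.47 0.49 0.04]
[[ 0.    -0.201 -0.98 ]
 [ 0.    -0.98   0.201]
 [-1.    -0.    -0.   ]]
tool units to target [1.969 0.006 0.005]
```

View pics/above.png

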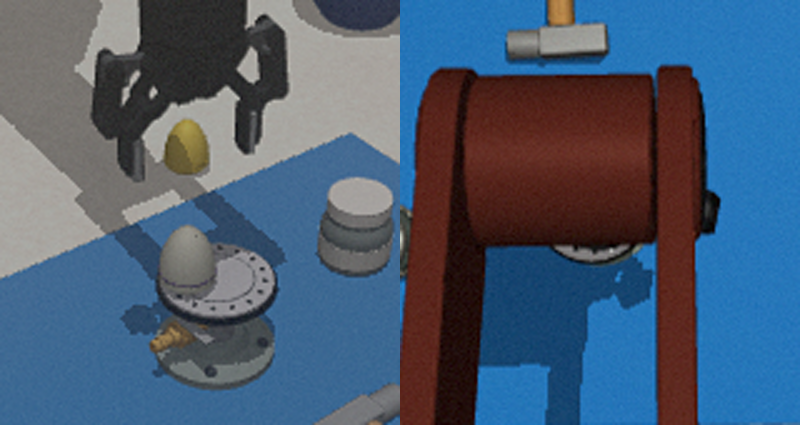

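Scene view: the open fingers straddle the line above the dome, left tip at about pixel (316,181) and right tip at (360,170). The arm hides the top view. Now a check of the open tip height against the TCP.

```bash
python3 - <<'E'
from h import *
for h in(0,6,13): print(h,[proj("scene",(500.2+s*.2*w,73.2+s*.98*w,173.8+h)).round(1).tolist() for s in(-1,1) for w in(43,50)])
E
```

```text
0 [[314.7, 195.4], [311.4, 196.3], [354.9, 184.9], [358.0, 184.1]]
6 [[314.7, 192.8], [311.3, 193.7], [355.0, 182.4], [358.2, 181.6]]
13 [[314.6, 189.9], [311.2, 190.7], [355.1, 179.4], [358.3, 178.6]]
```

The tips look higher in the image than predicted, so they may be set back more than 13 mm. I'll go down partway and check against the plate before going lower.

Emit:
arm_command([
  {"offset":[0.3,0,0],"angular":[0,0,0],"fingers":1},
  {"offset":[0.4,0,0],"angular":[0,0,0],"fingers":1},
  {"offset":[0.4,0,0],"angular":[0,0,0],"fingers":1},
  {"offset":[0.3,0,0],"angular":[0,0,0],"fingers":1},
  {"offset":[0,0,0],"angular":[0,0,0],"fingers":1},
])

```text
clock: 4.7
position: [498.6, 73.0, 115.7]
tool_rot: [-2.111, 0.215, 2.119]
wrist_force: [-0.1, 0.7, 0.6]
finger_gap: 1.002
```

```bash
cat > look.py <<'E'
from h import *
import sys
from scipy.spatial.transform import Rotation as R
h=float(sys.argv[2]);s=sense();m=R.from_rotvec(s["tool_rot"]).as_matrix();p=s["position"];c="scene"
print(s["clock"],p.round(1),s["wrist_force"].round(2))
im=read_camera(c);k=6;u0=[285,155];v=cv2.resize(im[155:250,285:395,::-1],None,fx=k,fy=k,interpolation=cv2.INTER_CUBIC)
for sg in(-1,1):
    q=np.array([p+m@np.array([-h,sg*w,z]) for w,z in((42.5,-11),(52,-11),(52,11),(42.5,11))])
    cv2.polylines(v,[np.round((proj(c,q)-u0+.5)*k).astype(int)],True,(0,0,255),1)
cv2.polylines(v,[np.round((circ(c,508,98,48,90)-u0+.5)*k).astype(int)],True,(0,255,0),1)
cv2.imwrite("pics/"+sys.argv[1]+".png",v)
E
python3 look.py l1 13
```

```text
4.7 [498.6  73.  115.7] [-0.09  0.66  0.61]
```

View pics/l1.png

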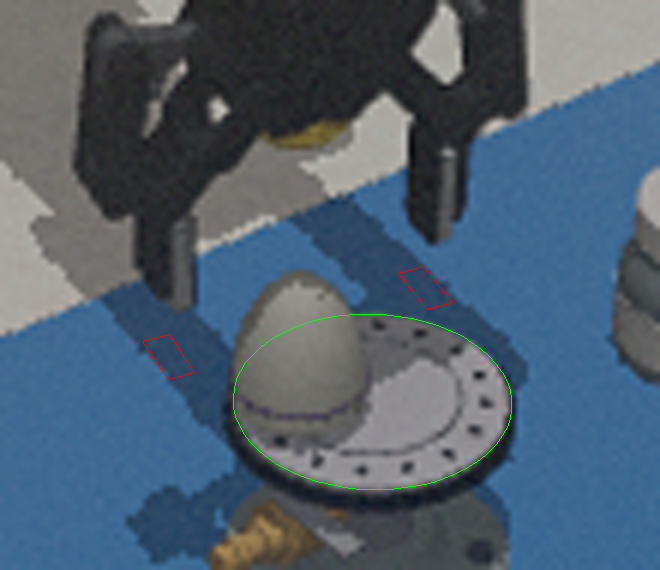

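```bash
python3 - <<'E'
from h import *
for P in((0,0,0),(90,0,0),(0,-90,0),(0,90,0),(0,0,150)): print(P,proj("scene",P).round(1),proj("top",P).round(1))
for z in(115.7,128.7,155,188.7,220,260): print(z,((proj("scene",(498.6,73,z))-[285,155]+.5)*6).round(0))
a=read_camera("scene")[20:270,190:420]
cv2.imwrite("pics/l2.png",cv2.resize(a[:,:,::-1],None,fx=2.4,fy=2.4,interpolation=cv2.INTER_CUBIC))
E
```

```text
(0, 0, 0) [204.5 164.1] [315.7 472.7]
(90, 0, 0) [219.2 179.3] [315.3 430.3]
(0, -90, 0) [173.4 174.8] [356.9 471.9]
(0, 90, 0) [233.9 153.9] [274.5 473.5]
(0, 0, 150) [195.1 113.7] [317.7 511.5]
115.7 [298. 352.]
128.7 [298. 321.]
155 [299. 258.]
188.7 [300. 173.]
220 [302.  91.]
260 [303. -19.]
```

View pics/l2.png

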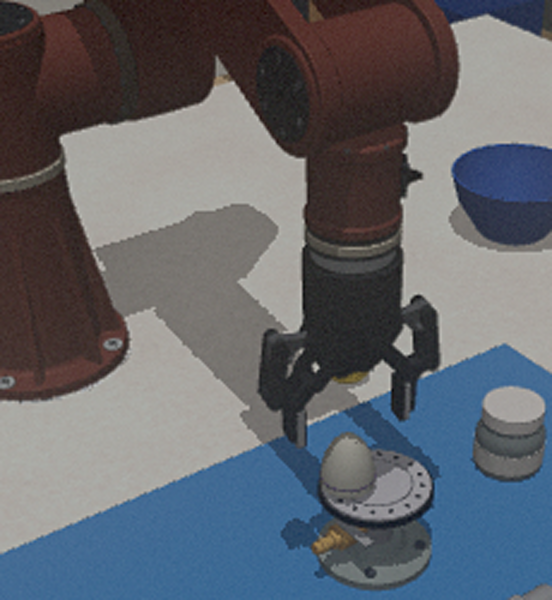

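The base projects correctly, so the calibration is sound, yet the whole hand appears about 11 px higher than its reported pose. I'll check against the first top picture, where a finger shows at the right edge (632,383).

```bash
python3 - <<'E'
from h import *
im=cv2.imread("pics/top0.png")
g=im[355:480,584:640].max(2)
for r in range(0,110,2): print(355+r,''.join('#' if x<45 else '+' if x<90 else '.' for x in g[r]))
p=np.array([279,-559.3,205.6]);y=np.array([.446,-.895,0]);z=np.array([-.895,-.446,0])
for h in(13,30,40): print(h,[proj("top",p+[0,0,h]-y*w+z*b).round(1).tolist() for w,b in((42.5,-11),(42.5,11),(52,11),(52,-11))])
E
```

```text
355 ........................................................
357 ........................................................
359 ........................................................
361 ........................................................
363 ........................................................
365 ........................................................
367 ........................................................
369 ........................................................
371 ........................................................
373 ........................................###.............
375 ......................................###########.......
377 ......................................+################.
379 ......................................+#################
381 .......................................+################
383 ........................................+###############
385 ..........................................##############
387 ............................................+###########
389 ..............................................##########
39
[... 1758 characters left out ...]
........
449 ...............+.+++....................................
451 ...............+.++++...................................
453 ...............+.++++...................................
455 ................+.++++..................................
457 ................+..+.+..................................
459 ................++.+++..................................
461 .................+.++.+.................................
463 .................+..+.+.................................
13 [[612.4, 367.0], [618.5, 378.4], [613.9, 381.0], [607.7, 369.6]]
30 [[619.3, 369.4], [625.7, 381.0], [620.9, 383.6], [614.6, 372.0]]
40 [[623.6, 370.8], [630.0, 382.6], [625.2, 385.3], [618.8, 373.4]]
```

Both cameras agree that the open fingertips sit about 40 mm behind the reported TCP, not 13. That's a vertical offset, because a sideways error would not fit both poses. I'll descend in guarded steps and watch the force.

Emit:
arm_command([
  {"offset":[0.2,0,0],"angular":[0,0,0],"fingers":1},
  {"offset":[0.25,0,0],"angular":[0,0,0],"fingers":1},
  {"offset":[0.2,0,0],"angular":[0,0,0],"fingers":1},
  {"offset":[0.1,0,0],"angular":[0,0,0],"fingers":1},
  {"offset":[0,0,0],"angular":[0,0,0],"fingers":1},
])

```text
clock: 5.42
position: [499.6, 73.0, 87.0]
tool_rot: [-2.114, 0.215, 2.116]
wrist_force: [-0.7, -0.6, -0.6]
finger_gap: 1.0
```

Emit:
arm_command([
  {"offset":[0.05,0,0],"angular":[0,0,0],"fingers":1},
  {"offset":[0.05,0,0],"angular":[0,0,0],"fingers":1},
  {"offset":[0.05,0,0],"angular":[0,0,0],"fingers":1},
  {"offset":[0,0,0],"angular":[0,0,0],"fingers":1},
])

```text
clock: 5.92
position: [499.8, 73.1, 81.4]
tool_rot: [-2.115, 0.215, 2.115]
wrist_force: [0.1, -0.4, 0.3]
finger_gap: 0.993
```

Emit:
arm_command([
  {"offset":[0.05,0,0],"angular":[0,0,0],"fingers":1},
  {"offset":[0.05,0,0],"angular":[0,0,0],"fingers":1},
  {"offset":[0.05,0,0],"angular":[0,0,0],"fingers":1},
  {"offset":[0,0,0],"angular":[0,0,0],"fingers":1},
])

```text
clock: 6.42
position: [499.7, 73.1, 75.3]
tool_rot: [-2.114, 0.215, 2.116]
wrist_force: [-0.4, 0.1, 0.1]
finger_gap: 0.998
```

```bash
python3 look.py l3 40
```

```text
6.425 [499.7  73.1  75.3] [-0.43  0.1   0.08]
```

View pics/l3.png

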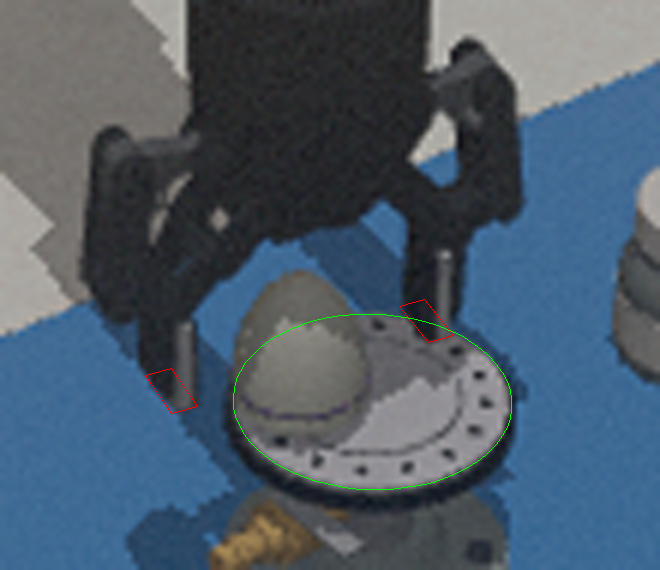

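The overlay at h = 40 mm matches the real tips, left (185,410) and right (430,342). The dome sits between them with room on both sides, and no force shows. Now down to tips about 8–9 mm above the plate, TCP z about 58, which leaves about 10 mm between the palm and the dome's top.

Emit:
arm_command([
  {"offset":[0.08,0,0],"angular":[0,0,0],"fingers":1},
  {"offset":[0.08,0,0],"angular":[0,0,0],"fingers":1},
  {"offset":[0.06,0,0],"angular":[0,0,0],"fingers":1},
  {"offset":[0,0,0],"angular":[0,0,0],"fingers":1},
])

```text
clock: 6.98
position: [499.7, 73.1, 66.4]
tool_rot: [-2.114, 0.215, 2.116]
wrist_force: [-0.8, -0.2, -0.3]
finger_gap: 0.999
```

Emit:
arm_command([
  {"offset":[0.06,0,0],"angular":[0,0,0],"fingers":1},
  {"offset":[0.06,0,0],"angular":[0,0,0],"fingers":1},
  {"offset":[0.05,0,0],"angular":[0,0,0],"fingers":1},
  {"offset":[0,0,0],"angular":[0,0,0],"fingers":1},
])

```text
clock: 7.48
position: [499.8, 73.1, 59.7]
tool_rot: [-2.114, 0.215, 2.116]
wrist_force: [-0.1, -0.2, 0.1]
finger_gap: 1.003
```

```bash
python3 - <<'E'
from h import *
s=sense();print(s["position"],s["wrist_force"])
im=read_camera("scene");print(fit_model("scene",im,(503.2,70.5),4))
E
```

```text
[499.75556449  73.05921198  59.72247276] [-0.13489437 -0.17831143  0.13705066]
(array([503.45,  71.  ]), np.float64(70.212041015625))
```

Emit:
arm_command([
  {"offset":[0.04,0,0],"angular":[0,0,0],"fingers":1},
  {"offset":[0,-0.1,0],"angular":[0,0,0],"fingers":1},
  {"offset":[0,-0.1,0],"angular":[0,0,0],"fingers":1},
  {"offset":[0,-0.08,0],"angular":[0,0,0],"fingers":1},
  {"offset":[0,-0.06,0],"angular":[0,0,0],"fingers":1},
  {"offset":[0,-0.06,0],"angular":[0,0,0],"fingers":1},
  {"offset":[0,-0.06,0],"angular":[0,0,0],"fingers":1},
  {"offset":[0,-0.06,0],"angular":[0,0,0],"fingers":1},
  {"offset":[0,-0.06,0],"angular":[0,0,0],"fingers":1},
  {"offset":[0,-0.06,0],"angular":[0,0,0],"fingers":1},
])

```text
clock: 8.78
position: [505.2, 98.2, 58.4]
tool_rot: [-2.115, 0.215, 2.115]
wrist_force: [-0.5, -0.3, -0.2]
finger_gap: 0.997
```

```bash
cat > m.py <<'E'
from h import *
import sys
s=sense();print(s["clock"],s["position"].round(1),s["wrist_force"].round(1))
im=read_camera("scene");p,q=fit_model("scene",im,[float(a) for a in sys.argv[1:3]],7);print(p,q.round(1),"off",p-[508,98])
E
python3 m.py 504 76; python3 look.py l4 40
```

```text
8.775 [505.2  98.2  58.4] [-0.5 -0.3 -0.2]
[510.5   74.25] 61.1 off [  2.5  -23.75]
8.825 [505.2  98.5  58.4] [-1.26 -0.67  1.02]
```

View pics/l4.png

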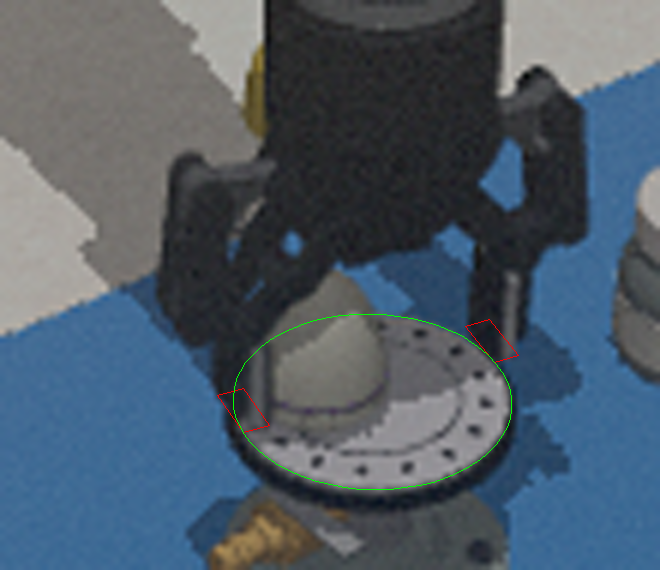

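The left finger has contacted the dome and moved it about 7 mm, upright, with the purple line level at about (325,410). I push on 16 mm, slightly short, back the finger off and measure.

Emit:
arm_command([
  {"offset":[0,-0.05,0],"angular":[0,0,0],"fingers":1},
  {"offset":[0,-0.06,0],"angular":[0,0,0],"fingers":1},
  {"offset":[0,-0.06,0],"angular":[0,0,0],"fingers":1},
  {"offset":[0,-0.06,0],"angular":[0,0,0],"fingers":1},
  {"offset":[0,-0.06,0],"angular":[0,0,0],"fingers":1},
  {"offset":[0,-0.05,0],"angular":[0,0,0],"fingers":1},
  {"offset":[0,-0.04,0],"angular":[0,0,0],"fingers":1},
  {"offset":[0,-0.02,0],"angular":[0,0,0],"fingers":1},
  {"offset":[0,0,0],"angular":[0,0,0],"fingers":1},
])

```text
clock: 10.0
position: [508.4, 113.9, 58.4]
tool_rot: [-2.115, 0.214, 2.115]
wrist_force: [1.0, -0.4, 0.2]
finger_gap: 1.003
```

```bash
python3 st.py
```

```text
10.0 [508.4 113.9  58.4] j [0.09 0.18 1.96 0.   1.   1.86] F [ 0.96 -0.39  0.23]
[[ 0.    -0.201 -0.98 ]
 [ 0.    -0.98   0.201]
 [-1.    -0.    -0.   ]]
```

Emit:
arm_command([
  {"offset":[0,0.1,0],"angular":[0,0,0],"fingers":1},
  {"offset":[0,0.2,0],"angular":[0,0,0],"fingers":1},
  {"offset":[0,0.15,0],"angular":[0,0,0],"fingers":1},
  {"offset":[0,0,0],"angular":[0,0,0],"fingers":1},
])

```text
clock: 10.5
position: [504.6, 95.6, 58.4]
tool_rot: [-2.114, 0.216, 2.115]
wrist_force: [1.3, 0.5, 0.2]
finger_gap: 1.001
```

```bash
python3 m.py 506 95; python3 look.py l5 40
```

```text
10.5 [504.6  95.6  58.4] [1.3 0.5 0.2]
[506.5  93.5] 71.7 off [-1.5 -4.5]
10.55 [504.7  95.8  58.4] [ 0.27 -0.04  0.21]
```

View pics/l5.png

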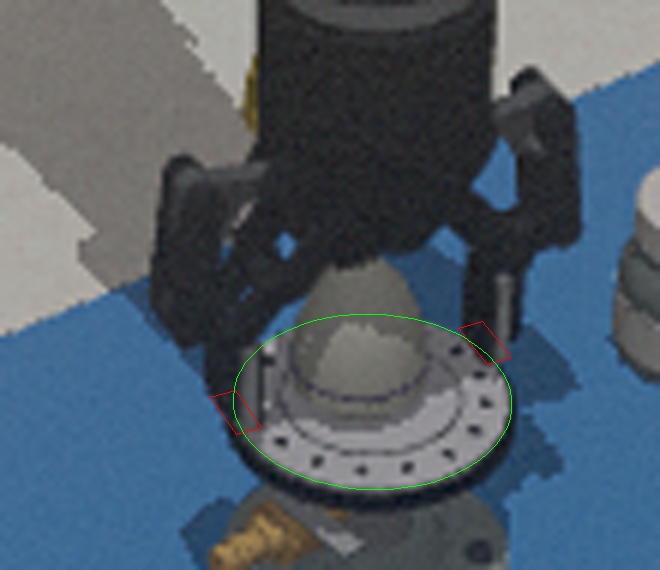

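The dome now stands nearly centred and upright, its base circle at about (358,385) inside the engraved ring. The scene fit says about 4–5 mm short along the push, and kinematics says about 3.5. I'll give one more 3.5 mm nudge, centre the fingers, rise straight up and clear the view for a two-camera check.

Emit:
arm_command([
  {"offset":[0,-0.15,0],"angular":[0,0,0],"fingers":1},
  {"offset":[0,-0.15,0],"angular":[0,0,0],"fingers":1},
  {"offset":[0,-0.08,0],"angular":[0,0,0],"fingers":1},
  {"offset":[0,-0.04,0],"angular":[0,0,0],"fingers":1},
  {"offset":[0,-0.04,0],"angular":[0,0,0],"fingers":1},
  {"offset":[0,-0.04,0],"angular":[0,0,0],"fingers":1},
  {"offset":[0,-0.03,0],"angular":[0,0,0],"fingers":1},
  {"offset":[0,-0.02,0],"angular":[0,0,0],"fingers":1},
  {"offset":[0,0,0],"angular":[0,0,0],"fingers":1},
])

```text
clock: 11.72
position: [509.2, 117.7, 58.4]
tool_rot: [-2.115, 0.215, 2.115]
wrist_force: [0.9, -0.9, -0.5]
finger_gap: 0.999
```

Emit:
arm_command([
  {"offset":[0,0.06,0],"angular":[0,0,0],"fingers":1},
  {"offset":[0,0.2,0],"angular":[0,0,0],"fingers":1},
  {"offset":[0,0.2,0],"angular":[0,0,0],"fingers":1},
  {"offset":[0,0,0],"angular":[0,0,0],"fingers":1},
  {"offset":[-0.3,0,0],"angular":[0,0,0],"fingers":1},
  {"offset":[-0.6,0,0],"angular":[0,0,0],"fingers":1},
  {"offset":[-0.8,0,0],"angular":[0,0,0],"fingers":1},
  {"offset":[-0.8,0,0],"angular":[0,0,0],"fingers":1},
  {"offset":[-0.6,0,0],"angular":[0,0,0],"fingers":1},
  {"offset":[0,0,0],"angular":[0,0,0],"fingers":1},
])

```text
clock: 12.98
position: [507.9, 100.1, 185.9]
tool_rot: [-2.122, 0.213, 2.107]
wrist_force: [-0.2, 0.1, -0.0]
finger_gap: 0.995
```

Emit:
arm_command([
  {"offset":[0,0.5,0],"angular":[0,0,0],"fingers":1},
  {"offset":[0,0.9,0],"angular":[0,0,0],"fingers":1},
  {"offset":[0,1,0],"angular":[0,0,0],"fingers":1},
  {"offset":[0,1,0],"angular":[0,0,0],"fingers":1},
  {"offset":[0,1,0],"angular":[0,0,0],"fingers":1},
  {"offset":[0,1,0],"angular":[0,0,0],"fingers":1},
  {"offset":[0,0.5,0],"angular":[0,0,0],"fingers":1},
  {"offset":[0,0,0],"angular":[0,0,0],"fingers":1},
])

```text
clock: 13.98
position: [457.1, -132.1, 181.2]
tool_rot: [-2.111, 0.216, 2.115]
wrist_force: [-0.3, 0.0, 0.2]
finger_gap: 0.996
```

```bash
python3 fit.py fit2 506 98; python3 fit.py fit3 503 96
```

```text
scene plate [507.75  97.5 ] 49.6 model [506.5  96.5] 87.4 off [-1.25 -1.  ] 1.6
top plate [504.75  99.5 ] 60.0 model [499.75 101.75] 90.0 off [-5.    2.25] 5.5
14.075 [ 457.6 -130.8  181.5] [-0.28  0.76 -0.26] 0.9983283957553972
scene plate [507.75  97.5 ] 49.7 model [506.5  96.5] 87.1 off [-1.25 -1.  ] 1.6
top plate [504.75  99.5 ] 60.0 model [499.75 101.75] 90.0 off [-5.    2.25] 5.5
14.175 [ 458.  -130.4  181.9] [ 0.15 -0.34  0.03] 0.9981795920618539
```

View pics/fit2.png

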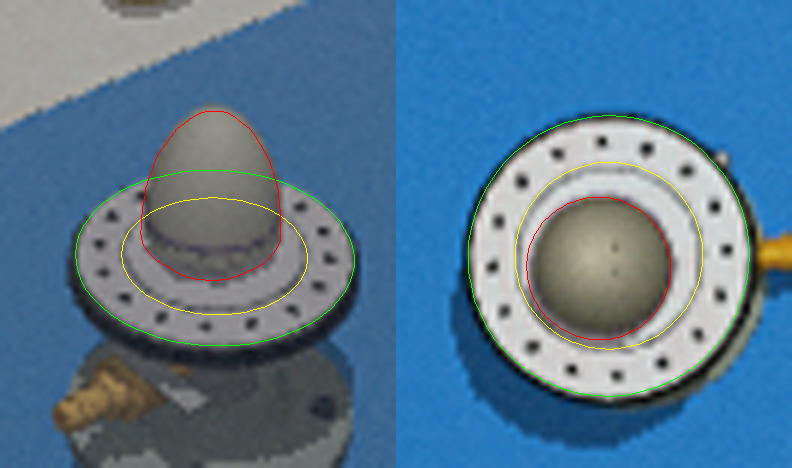

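The top view puts the dome slightly towards −x of centre, and the scene view says about 1.6 mm off. Shadow edges may bias the fits, so I'll measure better with averaged frames: the suction holes give the plate centre, and the dome's warm colour gives the dome.

```bash
cat > fine.py <<'E'
from h import *
def ray_l(c,uv,z):
    K,T=cal(c);E=np.linalg.inv(T);d=np.linalg.inv(K)@[uv[0],uv[1],1];d=E[:3,:3]@[d[0],-d[1],-d[2]];o=E[:3,3];return (o+d*(z-o[2])/d[2])[:2]
def poly(c,pts): m=np.zeros((480,640),np.uint8);cv2.fillPoly(m,[np.round(pts*16).astype(np.int32)],1,shift=4);return m>0
for c,P0 in(("scene",(507.8,97.5)),("top",(504.7,99.5))):
    im=np.mean([read_camera(c).astype(float) for _ in range(10)],0).astype(np.float32)
    L=im.mean(2);P=np.array(P0)
    for it in range(3):
        ring=poly(c,circ(c,*P,45,90))&~poly(c,circ(c,*P,35,90));ring&=~poly(c,hull(c,*(P+[-2,0]),1.5))
        D=cv2.GaussianBlur(L,(0,0),3)-cv2.GaussianBlur(L,(0,0),.6);mx=(D==cv2.dilate(D,np.ones((5,5))))&ring&(D>15)
        H=[]
        for v,u in np.argwhere(mx):
            w=np.clip(D[v-1:v+2,u-1:u+2],0,None);g=np.mgrid[-1:2,-1:2];H.append(ray_l(c,(u+(w*g[1]).sum()/w.sum(),v+(w*g[0]).sum()/w.sum()),90))
        H=np.array(H)
        A=lambda p:np.abs(np.linalg.norm(H-p,axis=1)-40).sum();P=minimize(A,P,method="Nelder-Mead").x
    print(c,"holes",len(H),"plate",P.round(2),"res",(np.linalg.norm(H-P,axis=1)-40).round(1))
    W=im[:,:,0]-im[:,:,2];roi=poly(c,circ(c,*P,46,90)) if c=="top" else poly(c,hull(c,*(P+[-2,0]),3))
    if c=="top":
        t=(np.percentile(W[roi],5)+np.percentile(W[roi],95))/2
        M=((W>t)&roi).astype(np.uint8);M=cv2.morphologyEx(M,cv2.MORPH_OPEN,np.ones((3,3)));n,l,s,ce=cv2.connectedComponentsWithStats(M);i=1+s[1:,4].argmax()
        f=lambda p:np.linalg.norm(np.array(cv2.moments(hull(c,*p).astype(np.float32).reshape(-1,1,2))["m10"])/cv2.contourArea(hull(c,*p).astype(np.float32))-ce[i][0])+abs(cv2.moments(hull(c,*p).astype(np.float32).reshape(-1,1,2))["m01"]/cv2.contourArea(hull(c,*p).astype(np.float32))-ce[i][1])
        Q=minimize(f,P,method="Nelder-Mead").x
        print("thr",t,"stats",s[i],ce[i].round(2),"hull area",cv2.contourArea(hull(c,*Q).astype(np.float32)),"model",Q.round(2),"off",(Q-P).round(2))
        for v in range(231,258): print(v,' '.join(f"{int(x):3d}" for x in W[v,252:285]))
E
python3 fine.py
```

```text
scene holes 12 plate [506.35  98.62] res [-0.6  0.  -0.3 -0.6 -0.3 -0.3 -0.3 -0.3  0.1 -0.1 -0.   0.1]
top holes 16 plate [503.24  99.15] res [-0.  -0.3 -0.  -0.2 -0.  -0.  -0.1 -0.  -0.2 -0.3 -0.2 -0.4 -0.5 -0.3
 -0.3 -0.3]
thr 9.899994 stats [254 231  22  22 391] [264.74 241.51] hull area 447.1175793556031 model [501.04 100.68] off [-2.21  1.54]
231   0   1  -2   0   0   1  -2  -1  -9   7  20  21  18  21  19  20  12  -5  -5  -2  -4  -4  -4  -3  -4  -4  -5   2  -1  -2  -5  -3  -6
232   0   0  -2   0   0  -2  -5   2  17  21  21  19  20  22  21  21  21  19  21  11  -3  -8  -5  -3  -3  -3  -5  -1  -3  -1  -5  -2   1
233   0  -3  -3  -4  -6  -4  15  20  21  24  21  23  24  23  22  23  21  21  21  19   6  -8  -6  -3  -3  -3  -3  -5  -1  -1  -6  -2  -3
234  -1  -2  -3  -3  -3  14  19  20  22  24  24  23  24  25  23  23  23  21  22  21  20  12 -11  -4  -3  -3  -3  -3  -4   0  -3  -3  -5
235  -3  -2  -2   0  14  18  21  22  22  23  25  25  25  25  26  25  23  22  24  20  20  20   2  -1  -2  -3  -2  -3  -5   0  -3  -3  -6
236  -2   0   0   9  18  21  22  24  25  25  26  27  26  27  27  25  2
[... 2221 characters left out ...]
   2   3   3   0   2
253   0   0   2   4   1   0   1   1   4   7   4   3   2   9   3   1  -1   4   6   0  -4  -4  -3  -2   0   4   5   1   0   0   2   0   2
254   0   0   2   3   0   2   1   1   2   2   3  -2  -4   3  -1   4   4  -1   0  -5  -5  -4  -2   4   2   3   4   1   0   1   4   1   3
255   0  -1   0   3   0   4   3   1   0   1   2   1   1   0   2   2   1  -3  -3  -2  -1  -1  -2   4   2   4   4   1   2   3   4   3   3
256   0  -1   0   3   0   3   2   3   1   2   3   0  -2   0   0   0   0   0  -1   0   0  -1  -2   2   2   4   4   2   0   4   4   3   2
257   0   0   1   3  -1   4   3   3   1   4   5   1   0   0   1   0   0   0   0   0  -1  -2  -3   1   2   4   4   2   1   2   4   3   2
```

Top view, by colour and holes: offset about (−2.2, +1.5) mm. The dimmer lower edge may bias that threshold, so I'll check once more with brightness-normalised colour in both cameras before deciding on another nudge.

```bash
cat > fine2.py <<'E'
from h import *
def poly(c,p,S=8): m=np.zeros((480*S,640*S),np.uint8);cv2.fillPoly(m,[np.round((p+.5)*S*16).astype(np.int32)],1,shift=4);return cv2.resize(m.astype(np.float32),(640,480),interpolation=cv2.INTER_AREA)
for c,P in(("scene",(506.35,98.62)),("top",(503.24,99.15))):
    im=np.mean([read_camera(c).astype(float) for _ in range(10)],0);W=cv2.GaussianBlur((im[:,:,0]-im[:,:,2])/(im.mean(2)+5),(0,0),.5)
    P=np.array(P)
    roi=poly(c,hull(c,*(P+[-1,0]),4))>0
    core=poly(c,hull(c,*(P+[-1,0]),-4))>.9;W1=np.median(W[core]);pl=poly(c,circ(c,*P,47,90))>.9;pl&=~(poly(c,hull(c,*(P+[-1,0]),3))>0);W0=np.median(W[pl])
    t=(W0+W1)/2;M=((W>t)&roi).astype(np.uint8);n,l,s,ce=cv2.connectedComponentsWithStats(M,connectivity=4);i=1+s[1:,4].argmax();M=(l==i).astype(np.float32)
    M=cv2.morphologyEx(M,cv2.MORPH_CLOSE,np.ones((3,3)))
    f=lambda p:-(np.minimum(poly(c,hull(c,*p)),M).sum()/np.maximum(poly(c,hull(c,*p)),M).sum())
    Q=minimize(f,P+[-1,0],method="Nelder-Mead",options=dict(xatol=.1,fatol=1e-4,initial_simplex=P+np.array([[-4,-2],[3,-2],[0,4]]))).x
    print(c,"plate W",W0.round(3),"dome W",W1.round(3),s[i],"area",M.sum(),poly(c,hull(c,*Q)).sum().round(),"IoU",-f(Q),"model",Q.round(2),"off",(Q-P).round(2),np.hypot(*(Q-P)).round(2))
print(sense()["clock"])
E
python3 fine2.py
```

```text
scene plate W -0.024 dome W 0.054 [336 197  22  23 372] area 372.0 506.0 IoU 0.7342608 model [494.35 106.72] off [-12.    8.1] 14.47
top plate W 0.001 dome W 0.179 [254 231  23  23 401] area 401.0 451.0 IoU 0.88903135 model [500.55 100.41] off [-2.69  1.26] 2.97
16.175
```

By the top camera the dome is about 3–4 mm off, mostly towards −x (the dim underside edge leaves about 1 mm of doubt). The scene colour mask lost the shaded underside, so I discard it. That margin is thin and there is time, so I'll do one gentle nudge along (0.94, −0.33). First I turn the hand by −82° while clear of everything.

Emit:
arm_command([
  {"offset":[0,0,0],"angular":[-0.34,0,0],"fingers":1},
  {"offset":[0,0,0],"angular":[-0.34,0,0],"fingers":1},
  {"offset":[0,0,0],"angular":[-0.34,0,0],"fingers":1},
  {"offset":[0,0,0],"angular":[-0.34,0,0],"fingers":1},
  {"offset":[0,0,0],"angular":[-0.34,0,0],"fingers":1},
  {"offset":[0,0,0],"angular":[-0.34,0,0],"fingers":1},
  {"offset":[0,0,0],"angular":[-0.34,0,0],"fingers":1},
  {"offset":[0,0,0],"angular":[-0.34,0,0],"fingers":1},
  {"offset":[0,0,0],"angular":[0,0,0],"fingers":1},
])

```text
clock: 17.3
position: [458.1, -131.5, 182.4]
tool_rot: [1.463, 1.022, -1.463]
wrist_force: [-0.9, 0.5, -1.1]
finger_gap: 0.996
```

```bash
python3 st.py 502 100 125
```

```text
17.3 [ 458.1 -131.5  182.4] j [-0.43 -0.08  1.98  0.    1.25 -0.08] F [-0.93  0.51 -1.08]
[[ 0.     0.939 -0.344]
 [ 0.    -0.344 -0.939]
 [-1.     0.    -0.   ]]
tool units to target [ 1.436 -0.959 -5.812]
```

Emit:
arm_command([
  {"offset":[0,-0.1,-0.6],"angular":[0,0,0],"fingers":1},
  {"offset":[0,-0.16,-0.95],"angular":[0,0,0],"fingers":1},
  {"offset":[0,-0.16,-0.95],"angular":[0,0,0],"fingers":1},
  {"offset":[0,-0.16,-0.95],"angular":[0,0,0],"fingers":1},
  {"offset":[0,-0.16,-0.95],"angular":[0,0,0],"fingers":1},
  {"offset":[0,-0.14,-0.86],"angular":[0,0,0],"fingers":1},
  {"offset":[0,-0.08,-0.55],"angular":[0,0,0],"fingers":1},
  {"offset":[0.3,0,0],"angular":[0,0,0],"fingers":1},
  {"offset":[0,0,0],"angular":[0,0,0],"fingers":1},
])

```text
clock: 18.42
position: [499.9, 99.5, 168.6]
tool_rot: [1.46, 1.024, -1.466]
wrist_force: [-0.1, -0.6, -0.1]
finger_gap: 0.998
```

```bash
python3 st.py 502 100 59
```

```text
18.425 [499.9  99.5 168.6] j [ 0.06  0.01  1.91 -0.    1.22  0.41] F [-0.11 -0.55 -0.11]
[[-0.004  0.939 -0.343]
 [-0.001 -0.343 -0.939]
 [-1.    -0.003  0.002]]
tool units to target [ 2.739  0.054 -0.035]
```

Emit:
arm_command([
  {"offset":[0.4,0.05,-0.03],"angular":[0,0,0],"fingers":1},
  {"offset":[0.45,0,0],"angular":[0,0,0],"fingers":1},
  {"offset":[0.4,0,0],"angular":[0,0,0],"fingers":1},
  {"offset":[0.4,0,0],"angular":[0,0,0],"fingers":1},
  {"offset":[0.3,0,0],"angular":[0,0,0],"fingers":1},
  {"offset":[0.25,0,0],"angular":[0,0,0],"fingers":1},
  {"offset":[0.2,0,0],"angular":[0,0,0],"fingers":1},
  {"offset":[0.15,0,0],"angular":[0,0,0],"fingers":1},
  {"offset":[0.1,0,0],"angular":[0,0,0],"fingers":1},
  {"offset":[0,0,0],"angular":[0,0,0],"fingers":1},
])

```text
clock: 19.68
position: [503.6, 100.5, 64.3]
tool_rot: [1.461, 1.024, -1.462]
wrist_force: [0.0, 0.1, 0.4]
finger_gap: 1.0
```

```bash
python3 st.py 521.2 92.7 58.4; python3 m.py 506.5 96.5
```

```text
19.675 [503.6 100.5  64.3] j [ 0.06  0.15  1.98 -0.    1.01  0.41] F [0.02 0.08 0.39]
[[-0.     0.94  -0.342]
 [-0.    -0.342 -0.94 ]
 [-1.    -0.     0.   ]]
tool units to target [0.146 0.48  0.033]
19.675 [503.6 100.5  64.3] [0.  0.1 0.4]
[504.75  96.25] 50.9 off [-3.25 -1.75]
```

Emit:
arm_command([
  {"offset":[0.08,0,0.03],"angular":[0,0,0],"fingers":1},
  {"offset":[0.06,0,0],"angular":[0,0,0],"fingers":1},
  {"offset":[0,0.12,0],"angular":[0,0,0],"fingers":1},
  {"offset":[0,0.12,0],"angular":[0,0,0],"fingers":1},
  {"offset":[0,0.06,0],"angular":[0,0,0],"fingers":1},
  {"offset":[0,0.05,0],"angular":[0,0,0],"fingers":1},
  {"offset":[0,0.05,0],"angular":[0,0,0],"fingers":1},
  {"offset":[0,0.04,0],"angular":[0,0,0],"fingers":1},
  {"offset":[0,0.04,0],"angular":[0,0,0],"fingers":1},
  {"offset":[0,0,0],"angular":[0,0,0],"fingers":1},
])

```text
clock: 20.98
position: [521.3, 92.8, 58.8]
tool_rot: [1.461, 1.024, -1.461]
wrist_force: [-0.6, 1.0, 0.8]
finger_gap: 1.0
```

Emit:
arm_command([
  {"offset":[0,-0.06,0],"angular":[0,0,0],"fingers":1},
  {"offset":[0,-0.2,0],"angular":[0,0,0],"fingers":1},
  {"offset":[0,-0.2,0],"angular":[0,0,0],"fingers":1},
  {"offset":[0,0,0],"angular":[0,0,0],"fingers":1},
  {"offset":[-0.3,0,0],"angular":[0,0,0],"fingers":1},
  {"offset":[-0.6,0,0],"angular":[0,0,0],"fingers":1},
  {"offset":[-0.8,0,0],"angular":[0,0,0],"fingers":1},
  {"offset":[-0.8,0,0],"angular":[0,0,0],"fingers":1},
  {"offset":[-0.6,0,0],"angular":[0,0,0],"fingers":1},
  {"offset":[0,0,0],"angular":[0,0,0],"fingers":1},
])

```text
clock: 22.22
position: [506.7, 99.2, 186.4]
tool_rot: [1.466, 1.019, -1.455]
wrist_force: [-0.1, 0.1, -0.1]
finger_gap: 1.002
```

Emit:
arm_command([
  {"offset":[0,0,0.5],"angular":[0,0,0],"fingers":1},
  {"offset":[0,0,0.9],"angular":[0,0,0],"fingers":1},
  {"offset":[0,0,1],"angular":[0,0,0],"fingers":1},
  {"offset":[0,0,1],"angular":[0,0,0],"fingers":1},
  {"offset":[0,0,1],"angular":[0,0,0],"fingers":1},
  {"offset":[0,0,1],"angular":[0,0,0],"fingers":1},
  {"offset":[0,0,0.5],"angular":[0,0,0],"fingers":1},
  {"offset":[0,0,0],"angular":[0,0,0],"fingers":1},
])

```text
clock: 23.22
position: [421.4, -123.8, 181.2]
tool_rot: [1.463, 1.024, -1.466]
wrist_force: [-0.6, 0.1, -0.0]
finger_gap: 1.0
```

```bash
python3 fit.py fit4 505 98; python3 fine2.py | tail -2; python3 fine.py | grep -E "plate|thr"
```

```text
scene plate [508.    97.25] 49.8 model [508.75  96.  ] 86.5 off [ 0.75 -1.25] 1.5
top plate [504.75  99.5 ] 60.0 model [504.25  99.75] 90.0 off [-0.5   0.25] 0.6
23.325 [ 422.4 -122.5  181.7] [ 0.03 -0.34  0.56] 0.9996629195264457
top plate W 0.001 dome W 0.182 [254 230  24  22 397] area 398.0 450.0 IoU 0.88393724 model [502.85  99.37] off [-0.39  0.22] 0.45
24.325
scene holes 12 plate [506.36  98.61] res [-0.6 -0.  -0.3 -0.6 -0.3 -0.3 -0.3 -0.3  0.1 -0.1 -0.   0.1]
top holes 16 plate [503.56  99.18] res [-0.3 -0.6 -0.3 -0.4 -0.3 -0.1 -0.2  0.  -0.3 -0.1 -0.1 -0.2 -0.3 -0.
thr 9.652498 stats [255 230  22  22 392] [265.48 240.48] hull area 446.8199817161076 model [503.09  99.19] off [-0.47  0.  ]
```

View pics/fit4.png

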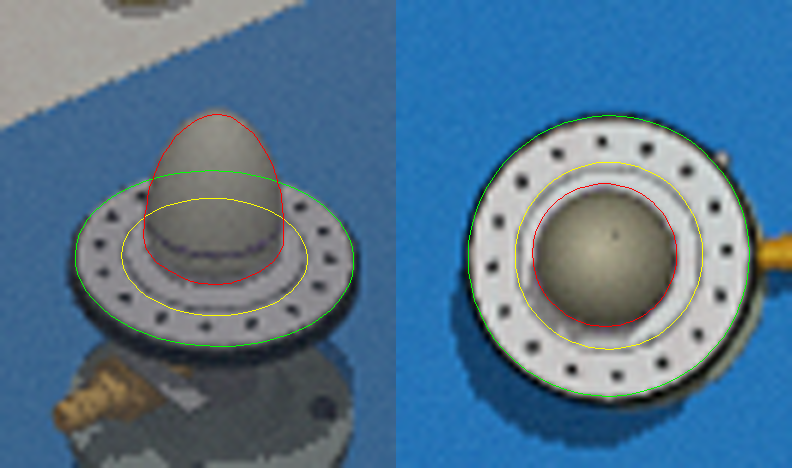

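The dome is concentric with the engraved ring in the top view, centre at about (605,255), and stands upright. Every estimate is within about 2 mm and the hand is about 240 mm away. I'm handing in.

```bash
python3 -c "
from bench import job,sense
print(sense()['clock'],abs(sense()['qvel']).max(),job.hand_in())"
```

```text
the job is handed in; nothing more can be done
25.325 0.0019218240314165796 None
```

The white dome now stands upright in the middle of the plate, and I handed the job in at 25 s with the hand about 240 mm away. I straddled the dome with the open fingers and pushed it low on its side with one pad: three short pushes along about +y, then a 3 mm nudge along about +x.

**Final position:** the top camera puts the dome 0.5 to 0.6 mm from the plate centre by three methods. The scene camera's outline fit says 1.5 mm, or about 3.5 mm measured against the plate centre from its suction holes. All are under 5 mm.

**Other checks:** the arm was still, and the wrist force stayed within its noise of about 1 N throughout. I did not re-measure the positions of the jar, thumb model, hammer or wrench. The hand stayed well above the mat throughout.

**Checks that disagreed:**
- **Fingertip height:** the open fingertips sat about 40 mm behind the reported TCP in the pictures, not the 13 mm the description suggests. I set the push height from the pictures.
- **Scene camera:** one colour-mask fit failed because of shading on the dome's underside, so I discarded it. Its outline fit also differed from the top camera by 3 to 5 mm before the last nudge.

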